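# Open the food caddy by its pedal and let the lid down softly

## Robot

A 6-joint arm with a two-finger parallel gripper is mounted at the origin on a cart in front of the work surface, level with it; the furniture and walls round the work are solid. World frame = base frame: x ahead of the robot, y to its left, z up, the work surface at z = 0. Lengths are in m, angles in rad, forces in N, time in s.
With the tool pointing down it reaches from about 0.225 to 0.875 m from the base axis. Payload 3.4 kg.
Tool frame: the origin (TCP) lies at the very end of the fingers, on their centre line; the grasp point (between the pads) lies 19 mm behind it; z points along the fingers, y is the line along which they close (so a half turn about z gives the same grasp; the last joint's range is limited). The gripper opens to 85 mm and grips with 20 to 120 N. Pads are 22 mm wide; open, the fingers measure 114 mm over their backs; the gripper's body (76 mm by 85 mm) begins 54 mm behind the grasp point. The pads swing forward as they close: fully open they stand 13 mm farther back than shut.
Start: joints at [-1.28, 0.276, 1.505, -0, 1.361, -0.121], TCP at [0.23, -0.527, 0.207] pointing down, gripper open.
Joint ranges: [-2.89, 2.89], [-0.75, 2.08], [0.22, 2.7], [-1.18, 4.32], [0.11, 2.71], [-2.7, 2.7]. Speed limits (rad/s): [2.57, 2.57, 3.14, 3.14, 3.14, 3.14].

## Interface

Orientations are given as a unit quaternion [x, y, z, w].
In Python, from plant import arm, get_image gives the robot as it stands.
- The arm moves only by the tool carry_out, never from a script. Its argument "steps" is text: rows parted by semicolons, each of 5 numbers parted by spaces: the closure, from 0 (fully open) to 1 (shut), then the shift along the tool's x, y, z scaled (see below), then the turn about the tool's z scaled (see below). A call has 1 to 8 rows; each row shifts and turns the commanded pose from where the row before left it, along the tool's axes as they then stand; what a row does not reach is not made up. The controller multiplies each number of a shift by 25 mm and each number of a turn by pi rad. A row lasts 1/12 s, in which the tool goes at most 41.7 mm and 7.16 degrees, less where a joint would pass 70% of its speed; a pose out of reach is approached as far as the arm can. A call with a number of a shift or a turn outside -1 to 1 is refused whole. A call with a gripper value outside its range is refused whole. The fingers move at their own pace and stop on an object; "grip_force" is the grip in N (left out, the last holds). Time passes only in rows, so rows that do not move let the fingers close. It gives the time, the measured TCP pose, the force, the opening and the grip force at its end, in the units of the state.
- arm.observe(): the state, without advancing time (a new reading comes with each control period).
- get_image(name): name is "scene" or "top" or "wrist"; returns a dict with "frame" (400x640x3 uint8, red, green, blue), "fx", "fy", "cx", "cy" (pixels), "distortion" ([k1, k2, p1, p2, k3] as OpenCV has them; the pictures are not rectified), "T" (4x4, takes a point from camera to world coordinates). Camera axes: x right, y up, looking along -z (the intrinsics and any distortion apply to the point x, -y, -z); pixel columns grow to the right and rows downward; lengths in m; the calibration is good to about 2 mm. A picture is of the moment at which its call begins. There is no depth.
- arm.finish_job(): hands the job in; it is judged then, once.
The state is a dict: "t": time; "q": joint angles; "joint_vel": joint speeds; "joint_torque": joint torques, N m; "ee_pos": TCP position; "tool_rot": TCP orientation; "contact_force": force on the tool from outside, world axes, zero at the start; "moment": the same for the moment, N m; "gripper_width": finger opening in m; "finger_force": force on a finger pad.
Only numpy, scipy, OpenCV 4.12 (cv2) and the standard library are available. Lean on these libraries where they do the work, as an engineer would, in place of code of your own. Each camera call takes 0.05 s, during which the arm holds its last target. There are 200 camera calls.

## Task

I want to drop a tea bag into the worktop caddy with the green lid: press its front pedal down so that the lid swings wide open, hold it open for two full seconds, then ease the pedal back up so that the lid comes down gently, without slamming, and is fully shut at the end. Work it by the pedal only, do not touch the lid, and leave the blue-lidded caddy shut.

Things in the scene. Friction and masses are not known exactly. Their poses are not given: they have to be found in the camera images.
- green_pad (a point): Centre of the top face of the pedal pad of the GREEN-lidded caddy: black ribbed plate 36 mm (x) by 46 mm (y), 8 mm thick, on a steel arm, 85 mm out from the caddy's front wall. At rest level, its top about 62 mm above the worktop; fully pressed about 35 mm lower, tilted 17 degrees. Axes at rest: x horizontal from pad to caddy, z up; the frame moves with the pedal.
- green_pedal (a joint): Pedal of the green-lidded caddy, rad: 0 up at rest, 0.30 fully down at its stop. Pivot 115 mm from the pad's centre, behind the front wall, 31 mm above the worktop. A spring and the lid's weight push it back up. Pressing at the pad's centre takes roughly 4 to 8 N; 1 mm of pad travel turns the lid about 0.032 rad.
- green_lid (a joint): Green lid, rad: 0 shut, 1.10 fully open. Hinged at the back rim; its front edge rises up and back, away from the pedal. Rigidly linked to the pedal (3.67 x pedal angle), no damper: let go, it slams. Coming down faster than 3 rad/s (pad rising faster than about 90 mm/s) is a slam; taking a second or more is gentle.
- green_lid_panel: The green lid, a plate 154 x 144 x 8 mm, of a grey plastic caddy 140 mm deep, 130 wide, 170 high with lid, fixed to the worktop. Origin on the hinge line at the back, 156 mm above the worktop, x pointing away from the pedal when shut. Not to be touched.
- blue_lid (a joint): Lid of the other caddy, with a BLUE lid but otherwise the same, with its own pedal, beside the green one (left or right of it), rad: 0 shut, 1.10 open. To stay shut.

How it is judged:
By the outcome, as a careful person would: the job done as asked, in the order asked, and still so for the second after the job is handed in, with the robot touching nothing.
It also fails if it takes over 40 s, if anything falls off the work surface, if the arm or the gripper's body presses on something with over 40 N, if the wrist force passes 120 N, or if a joint passes its speed limit or range.

## Working session

There is one attempt and no reset: what is moved stays moved. The work goes in short steps, Python scripts to look and compute and a tool call to move; the robot and the scene stay as the last step left them, time stands still between calls to the robot, and variables do not carry over. Pictures are saved under pics/ and viewed, at most 10 in all, crops included, and the job is handed in when it is done.

Besides the shell and the picture viewer there is one more tool, called after ">>>" in YAML: its name, and indented under it one key for each argument. carry_out: Moves the arm, as the interface text tells. Its arguments: {"type":"object","properties":{"steps":{"type":"string"},"grip_force":{"type":"number"}},"required":["steps"]}

```bash
mkdir -p pics; python3 - <<'E'
from plant import arm,get_image
import cv2,numpy as np,pickle
d={n:get_image(n) for n in("scene","top")}
pickle.dump(d,open("im.pkl","wb"))
for n in d: cv2.imwrite(f"pics/{n}0.png",d[n]["frame"][:,:,::-1])
s=arm.observe();print(s["t"],s["ee_pos"],s["tool_rot"],s["contact_force"])
for n in d: print(n,d[n]["T"].round(3).tolist(),d[n]["fx"],d[n]["distortion"])
E
```

```text
0.1 [ 0.2299997  -0.5264279   0.20633353] [ 9.78879632e-01  2.04435804e-01 -4.96440566e-05 -8.16302107e-04] [ 0.50928798 -0.34209059 -0.4550841 ]
scene [[0.902, 0.279, -0.329, 0.332], [-0.431, 0.605, -0.669, -0.46], [0.013, 0.746, 0.666, 0.704], [0.0, 0.0, 0.0, 1.0]] 396.0875338111931 [0.02563796 0.         0.         0.         0.        ]
top [[-0.138, 0.968, -0.212, 0.424], [-0.99, -0.135, 0.029, 0.105], [-0.001, 0.214, 0.977, 0.98], [0.0, 0.0, 0.0, 1.0]] 374.414170082413 [-0.03261647  0.          0.          0.          0.        ]
```

View pics/scene0.png

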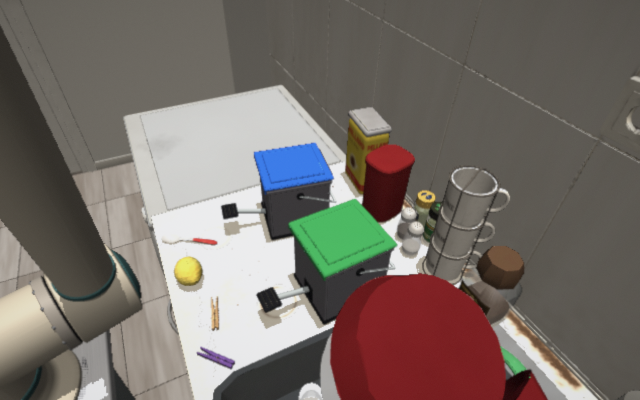

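View pics/top0.png

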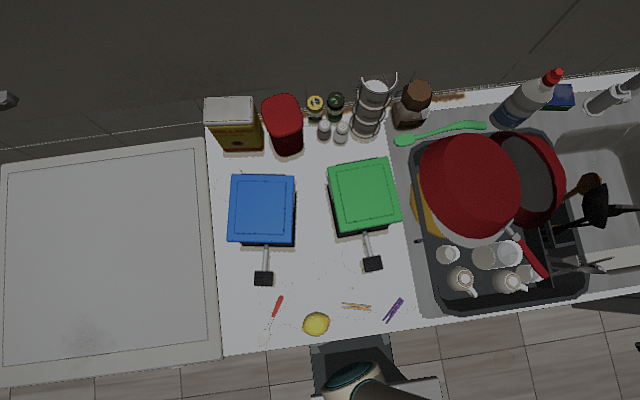

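The scene view shows the green pad near (269,298). In the top view it is near (373,264), and the green lid near (364,196). The blue pad is near (263,278).

```bash
cat >h.py <<'E'
import cv2,numpy as np
def ray(d,uv):
    K=np.array([[d["fx"],0,d["cx"]],[0,d["fy"],d["cy"]],[0,0,1]])
    x,y=cv2.undistortPoints(np.array([[uv]],float),K,np.array(d["distortion"]))[0,0]
    T=np.array(d["T"]);v=T[:3,:3]@[x,-y,-1];return T[:3,3],v/np.linalg.norm(v)
def onz(d,uv,z):
    o,v=ray(d,uv);return o+v*(z-o[2])/v[2]
def blob(f,m,box):
    x0,y0,x1,y1=box;M=np.zeros(f.shape[:2],np.uint8);M[y0:y1,x0:x1]=m[y0:y1,x0:x1]
    c=max(cv2.findContours(M,cv2.RETR_EXTERNAL,cv2.CHAIN_APPROX_NONE)[0],key=cv2.contourArea)
    return c,cv2.minAreaRect(c)
E
python3 - <<'E'
import pickle,cv2,numpy as np
from h import *
D=pickle.load(open("im.pkl","rb"))
P={}
for n,box in(("top",(355,250,392,280)),("scene",(250,282,284,316))):
    d=D[n];f=d["frame"].astype(int)
    c,r=blob(d["frame"],f.max(2)<60,box);print(n,r,cv2.contourArea(c))
    P[n]=ray(d,r[0]);print(" onz.06",onz(d,r[0],.06)); print([onz(d,p,.062)[:2].round(3).tolist() for p in cv2.boxPoints(r)])
(o1,v1),(o2,v2)=P.values()
t=np.linalg.lstsq(np.c_[v1,-v2],o2-o1,rcond=None)[0];print("tri",o1+v1*t[0],o2+v2*t[1])
d=D["top"];f=d["frame"].astype(int)
for nm,m in(("green",(f[:,:,1]>f[:,:,0]+50)&(f[:,:,1]>f[:,:,2]+40)),("blue",(f[:,:,2]>f[:,:,0]+60))):
    c,r=blob(d["frame"],m,(220,150,405,250));print(nm,onz(d,r[0],.16),[onz(d,p,.16)[:2].round(3).tolist() for p in cv2.boxPoints(r)])
a=cv2.resize(D["top"]["frame"][240:290,340:400],None,fx=6,fy=6)
b=cv2.resize(D["scene"]["frame"][275:325,240:300],None,fx=6,fy=6)
cv2.imwrite("pics/pads.png",np.hstack([a,b])[:,:,::-1])
E
```

```text
top ((372.17303466796875, 263.3653869628906), (14.120360374450684, 17.846567153930664), 78.69007110595703) 224.0
 onz.06 [ 0.44611864 -0.03243108  0.06      ]
[[0.462, -0.01], [0.464, -0.053], [0.43, -0.054], [0.428, -0.011]]
scene ((269.072998046875, 299.2992858886719), (20.177677154541016, 18.244487762451172), 64.98310089111328) 312.5
 onz.06 [ 0.4458661  -0.03779436  0.06      ]
[[0.428, -0.018], [0.463, -0.015], [0.463, -0.06], [0.429, -0.062]]
tri [ 0.44627816 -0.03340447  0.05348596] [ 0.44701629 -0.03354476  0.053525  ]
green [ 0.59898662 -0.02619138  0.16      ] [[0.673, 0.049], [0.683, -0.097], [0.527, -0.1], [0.518, 0.041]]
blue [0.59848647 0.20999077 0.16      ] [[0.535, 0.291], [0.69, 0.272], [0.664, 0.126], [0.511, 0.15]]
```

View pics/pads.png

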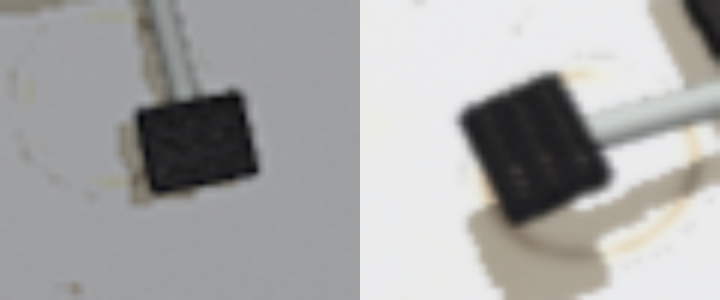

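The pad is at about (0.446, -0.033, 0.06). The sizes and the 0.153 m distance to the lid centre agree with the task text. I'll shut the fingers, rise, square the tool to the world axes, and swing over staying clear of the dishes.

>>> carry_out:
  steps: "1 0 0 -0.4 0.0328; 1 0 0 -0.4 0.0328; 1 0 0 -0.4 0.0328; 1 0 0 -0.4 0.0328; 1 0.5 -1 0 0; 1 0.5 -1 0 0; 1 0.5 -1 0 0; 1 0.5 -1 0 0"
  grip_force: 30

```text
t: 0.77
ee_pos: [0.2803, -0.4257, 0.2466]
tool_rot: [1.0, -0.001, -0.0, -0.0]
contact_force: [0.8, -0.2, -0.4]
gripper_width: 0.0002
finger_force: 0.0
```

>>> carry_out:
  steps: "1 0 -1 0 0; 1 0 -1 0 0; 1 0 -1 0 0; 1 0 -1 0 0; 1 0 -1 0 0; 1 0 -1 0 0; 1 0 -1 0 0; 1 0 -1 0 0"

```text
t: 1.43
ee_pos: [0.2799, -0.2255, 0.2468]
tool_rot: [1.0, -0.0, -0.0, -0.0]
contact_force: [-0.5, 0.2, -0.6]
gripper_width: -0.0
finger_force: 0.0
```

>>> carry_out:
  steps: "1 0 -1 0 0; 1 0 -1 0 0; 1 0 -1 0 0; 1 0 -1 0 0; 1 0 -1 0 0; 1 0 -1 0 0; 1 0 -1 0 0; 1 0 -0.7 0 0"

```text
t: 2.1
ee_pos: [0.2795, -0.0325, 0.2468]
tool_rot: [1.0, 0.0, -0.0, -0.0]
contact_force: [-0.0, -0.2, -0.5]
gripper_width: -0.0004
finger_force: 0.0
```

>>> carry_out:
  steps: "1 0.8 0 0.6 0; 1 0.8 0 0.6 0; 1 0.8 0 0.6 0; 1 0.8 0 0.6 0; 1 0.8 0 0.6 0; 1 0.8 0 0.6 0; 1 0.8 0 0.6 0; 1 0.7 0 0.2 0"

```text
t: 2.77
ee_pos: [0.4373, -0.0341, 0.1347]
tool_rot: [1.0, -0.0, -0.002, -0.0]
contact_force: [-0.1, -1.1, 0.4]
gripper_width: 0.0003
finger_force: 0.0
```

>>> carry_out:
  steps: "1 0 0 0.6 0; 1 0 0 0.6 0; 1 0 0 0.6 0; 1 0 0 0.4 0; 1 0 0 0 0"

```text
t: 3.18
ee_pos: [0.4357, -0.0341, 0.0799]
tool_rot: [1.0, -0.0, -0.003, -0.001]
contact_force: [-0.2, 0.9, -0.6]
gripper_width: -0.0003
finger_force: 0.0
```

```bash
python3 - <<'E'
from plant import arm,get_image
import cv2,numpy as np
a=get_image("scene")["frame"];b=get_image("wrist")["frame"]
a=cv2.resize(a[180:340,200:420],None,fx=2.5,fy=2.5)
cv2.imwrite("pics/s1.png",a[:,:,::-1]);cv2.imwrite("pics/w1.png",b[:,:,::-1])
E
```

```text
(no output)
```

View pics/s1.png

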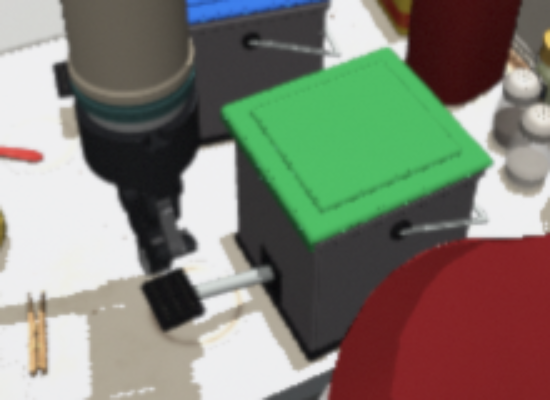

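View pics/w1.png

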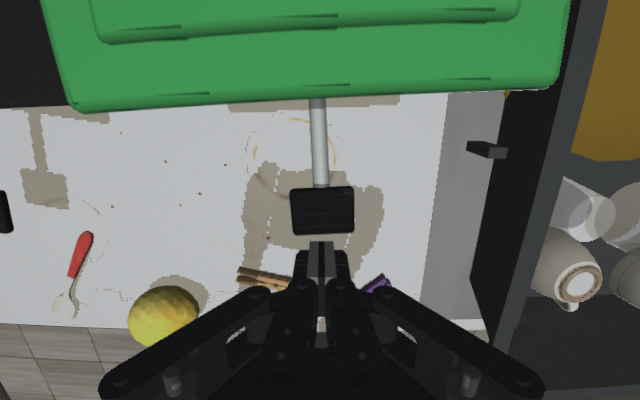

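The wrist view shows the pad at about (322,210) and the fingertips at about (321,243). The scene crop shows the tip just above the pad's back-left edge. I'll measure the pad once more with the wrist camera.

```bash
python3 - <<'E'
from plant import arm,get_image
from h import *
d=get_image("wrist");f=d["frame"].astype(int)
c,r=blob(d["frame"],f.max(2)<62,(275,180,370,238))
print(r,onz(d,r[0],.06),[onz(d,p,.062)[:2].round(4).tolist() for p in cv2.boxPoints(r)])
T=np.linalg.inv(d["T"]);print("cam",d["T"][:3,3].tolist() if hasattr(d["T"],'tolist') else d["T"])
K=np.array([[d["fx"],0,d["cx"]],[0,d["fy"],d["cy"]],[0,0,1]])
e=arm.observe()["ee_pos"]
p=(T@np.r_[e,1])[:3]*[1,-1,-1]
print(e,cv2.projectPoints(p,np.zeros(3),np.zeros(3),K,np.array(d["distortion"]))[0])
E
```

```text
((321.2886962890625, 210.85052490234375), (46.40663146972656, 63.25286865234375), 87.39744567871094) [ 0.44641882 -0.03388919  0.06      ] [[0.4635, -0.0112], [0.4655, -0.055], [0.43, -0.0578], [0.4277, -0.0114]]
cam [0.5222773276610819, -0.03382882021067065, 0.24779835546146514]
[ 0.43810835 -0.03462141  0.08241938] [[[322.41927591 235.46530652]]]
```

The pad position holds at (0.4465, -0.034), and the tool is over its outer half, clear of the lid. Now pressing.

>>> carry_out:
  steps: "1 0.1 0 0.3 0; 1 0 0 0.2 0; 1 0 0 0.2 0; 1 0 0 0.2 0; 1 0 0 0.2 0; 1 0 0 0.2 0; 1 0 0 0.2 0; 1 0 0 0.2 0"

```text
t: 4.0
ee_pos: [0.4403, -0.0346, 0.039]
tool_rot: [1.0, -0.0, -0.0, 0.0]
contact_force: [-1.0, 0.5, -0.0]
gripper_width: 0.0
finger_force: 0.0
```

>>> carry_out:
  steps: "1 0 0 0.16 0; 1 0 0 0.12 0; 1 0 0 0.08 0; 1 0 0 0 0"

```text
t: 4.33
ee_pos: [0.4387, -0.0345, 0.0301]
tool_rot: [1.0, -0.0, -0.002, -0.0]
contact_force: [-4.7, -2.5, 6.0]
gripper_width: 0.0
finger_force: 2.8
```

```bash
python3 - <<'E'
from plant import arm,get_image
import cv2
s=arm.observe();print(s["t"],s["ee_pos"],s["contact_force"])
a=get_image("scene")["frame"]
cv2.imwrite("pics/s2.png",cv2.resize(a[140:340,200:420],None,fx=2.5,fy=2.5)[:,:,::-1])
E
```

```text
4.3333 [ 0.43874785 -0.03452451  0.0301118 ] [-4.71197538 -2.5357798   5.96210708]
```

View pics/s2.png

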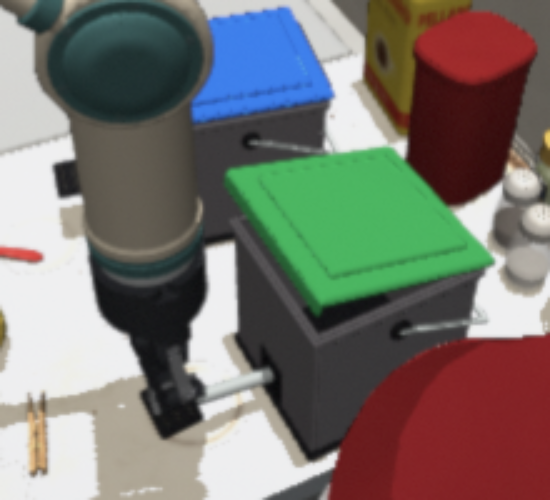

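The scene crop shows the lid only about 0.25 rad open, with its front corner at (318,305) above the rim at (312,335). That is less than this depth should give, so I'll check the contact up close.

```bash
python3 - <<'E'
from plant import arm,get_image
import cv2,numpy as np
a=get_image("scene")["frame"];b=get_image("wrist")["frame"]
a=cv2.resize(a[255:325,240:300],(480,560),interpolation=cv2.INTER_CUBIC)[:480]
b=cv2.resize(b[180:300,280:360],(320,480),interpolation=cv2.INTER_CUBIC)
im=np.hstack([a,b]);im=np.clip(255*(im/255.)**.6,0,255).astype(np.uint8)
cv2.imwrite("pics/c3.png",im[:,:,::-1])
E
```

```text
(no output)
```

View pics/c3.png

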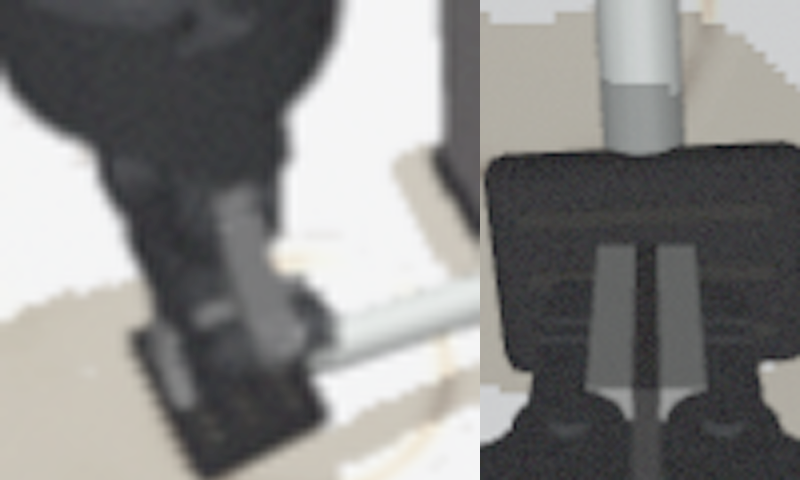

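The fingertips sit squarely in the middle of the pad, so the contact is good. I'll keep pressing and watch the force and the lid.

>>> carry_out:
  steps: "1 0 0 0.12 0; 1 0 0 0.12 0; 1 0 0 0.12 0; 1 0 0 0.08 0; 1 0 0 0 0"

```text
t: 4.9
ee_pos: [0.4384, -0.0344, 0.0192]
tool_rot: [1.0, -0.0, -0.002, -0.0]
contact_force: [-5.3, 0.1, 4.7]
gripper_width: -0.0004
finger_force: 3.0
```

```bash
cat >m.py <<'E'
from plant import arm,get_image
from h import *
import sys
s=arm.observe();d=get_image("scene");f=d["frame"].astype(int)
print(s["t"],s["ee_pos"].round(4) if hasattr(s["ee_pos"],"round") else s["ee_pos"],np.round(s["contact_force"],1))
c,r=blob(d["frame"],(f[:,:,1]>f[:,:,0]+50)&(f[:,:,1]>f[:,:,2]+40),(250,100,420,300))
a=cv2.approxPolyDP(c,6,True)[:,0];print(a.tolist(),cv2.contourArea(c))
# lid model: hinge line from shut lid; predicted front corners vs angle
T=np.linalg.inv(d["T"]);K=np.array([[d["fx"],0,d["cx"]],[0,d["fy"],d["cy"]],[0,0,1]])
for th in(0,.3,.6,.9,1.0,1.1):
    P=[]
    for y in(.046,-.098):
        p=np.array([.676-.154*np.cos(th)-.006*np.sin(th),y,.156+.154*np.sin(th)]);q=(T@np.r_[p,1])[:3]*[1,-1,-1];P.append(q)
    print(th,cv2.projectPoints(np.array(P),np.zeros(3),np.zeros(3),K,np.array(d["distortion"]))[0][:,0].round().tolist())
if len(sys.argv)>1: cv2.imwrite(sys.argv[1],cv2.resize(d["frame"][60:340,200:420],None,fx=2,fy=2)[:,:,::-1])
E
python3 m.py pics/s4.png
```

```text
4.9 [ 0.4384 -0.0344  0.0192] [-5.3  0.1  4.7]
[[300, 187], [338, 240], [397, 244], [356, 198]] 2639.5
0 [[288.0, 223.0], [320.0, 278.0]]
0.3 [[289.0, 205.0], [324.0, 260.0]]
0.6 [[298.0, 185.0], [335.0, 239.0]]
0.9 [[313.0, 166.0], [353.0, 218.0]]
1.0 [[320.0, 160.0], [361.0, 211.0]]
1.1 [[326.0, 155.0], [369.0, 205.0]]
```

The lid is at about 0.58 rad and force is low. I'll carry on gently.

>>> carry_out:
  steps: "1 0 0 0.1 0; 1 0 0 0.1 0; 1 0 0 0.1 0; 1 0 0 0.1 0; 1 0 0 0 0"

```text
t: 5.37
ee_pos: [0.4381, -0.0343, 0.0091]
tool_rot: [1.0, -0.0, -0.002, -0.0]
contact_force: [-5.7, -1.4, 4.8]
gripper_width: -0.0003
finger_force: 3.0
```

```bash
python3 m.py pics/s5.png | head -2
```

```text
5.3667 [ 0.4381 -0.0343  0.0091] [-5.7 -1.4  4.8]
[[316, 168], [358, 217], [365, 214], [397, 243], [332, 172]] 893.0
```

View pics/s5.png

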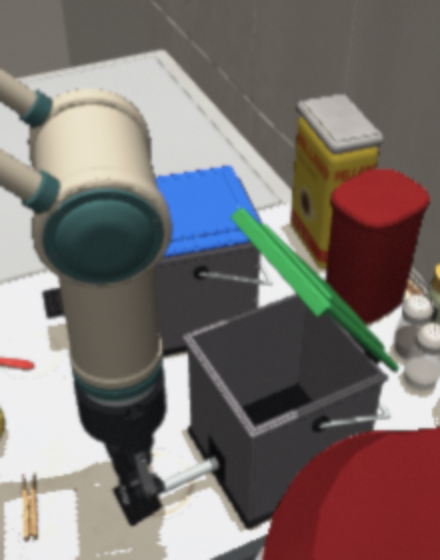

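The lid's front edge now runs from (316,168) to (358,217), about 0.93 rad. A few millimetres remain to the stop.

>>> carry_out:
  steps: "1 0 0 0.08 0; 1 0 0 0.08 0; 1 0 0 0 0"

```text
t: 5.67
ee_pos: [0.4381, -0.0343, 0.0052]
tool_rot: [1.0, -0.0, -0.002, -0.0]
contact_force: [-5.3, -2.3, 4.2]
gripper_width: -0.0001
finger_force: 2.9
```

```bash
python3 m.py | head -2
```

```text
5.6667 [ 0.4381 -0.0343  0.0052] [-5.3 -2.3  4.2]
[[325, 159], [391, 233], [373, 200]] 603.0
```

>>> carry_out:
  steps: "1 0 0 0.04 0; 1 0 0 0 0; 1 0 0 0 0; 1 0 0 0 0; 1 0 0 0 0; 1 0 0 0 0; 1 0 0 0 0; 1 0 0 0 0"

```text
t: 6.38
ee_pos: [0.4382, -0.0343, 0.0044]
tool_rot: [1.0, 0.0, -0.002, -0.0]
contact_force: [-6.5, -1.0, 4.5]
gripper_width: -0.0001
finger_force: 2.9
```

>>> carry_out:
  steps: "1 0 0 0 0; 1 0 0 0 0; 1 0 0 0 0; 1 0 0 0 0; 1 0 0 0 0; 1 0 0 0 0; 1 0 0 0 0; 1 0 0 0 0"

```text
t: 7.05
ee_pos: [0.4382, -0.0343, 0.0044]
tool_rot: [1.0, 0.0, -0.002, -0.0]
contact_force: [-5.6, -1.4, 3.8]
gripper_width: -0.0001
finger_force: 2.9
```

>>> carry_out:
  steps: "1 0 0 0 0; 1 0 0 0 0; 1 0 0 0 0; 1 0 0 0 0; 1 0 0 0 0; 1 0 0 0 0; 1 0 0 0 0; 1 0 0 0 0"

```text
t: 7.72
ee_pos: [0.4381, -0.0343, 0.0044]
tool_rot: [1.0, -0.0, -0.002, -0.0]
contact_force: [-6.0, -2.3, 3.7]
gripper_width: -0.0001
finger_force: 2.9
```

>>> carry_out:
  steps: "1 0 0 0 0; 1 0 0 0 0; 1 0 0 0 0; 1 0 0 0 0; 1 0 0 0 0; 1 0 0 0 0; 1 0 0 0 0; 1 0 0 0 0"

```text
t: 8.38
ee_pos: [0.4381, -0.0343, 0.0044]
tool_rot: [1.0, 0.0, -0.002, -0.0]
contact_force: [-5.9, -1.4, 3.9]
gripper_width: 0.0001
finger_force: 2.9
```

```bash
python3 m.py | head -2
```

```text
8.3833 [ 0.4381 -0.0343  0.0044] [-5.9 -1.4  3.9]
[[329, 156], [351, 189], [380, 211]] 574.0
```

The lid was held at about 1.1 rad for well over two seconds. Now easing up at 2 mm per row (about 24 mm/s).

>>> carry_out:
  steps: "1 0 0 -0.04 0; 1 0 0 -0.08 0; 1 0 0 -0.08 0; 1 0 0 -0.08 0; 1 0 0 -0.08 0; 1 0 0 -0.08 0; 1 0 0 -0.08 0; 1 0 0 -0.08 0"

```text
t: 9.1
ee_pos: [0.4389, -0.0343, 0.0197]
tool_rot: [1.0, -0.0, -0.001, -0.0]
contact_force: [-4.9, -0.4, 5.4]
gripper_width: -0.0
finger_force: 2.9
```

>>> carry_out:
  steps: "1 0 0 -0.08 0; 1 0 0 -0.08 0; 1 0 0 -0.08 0; 1 0 0 -0.08 0; 1 0 0 -0.06 0; 1 0 0 -0.06 0; 1 0 0 -0.06 0; 1 0 0 -0.06 0"

```text
t: 9.77
ee_pos: [0.4414, -0.0344, 0.034]
tool_rot: [1.0, -0.0, 0.001, -0.0]
contact_force: [-1.4, 1.9, 4.4]
gripper_width: -0.0002
finger_force: 2.2
```

```bash
python3 m.py | head -2
```

```text
9.7667 [ 0.4414 -0.0344  0.034 ] [-1.4  1.9  4.4]
[[355, 199], [289, 216], [324, 269], [396, 245]] 4406.0
```

>>> carry_out:
  steps: "1 0 0 -0.05 0; 1 0 0 -0.05 0; 1 0 0 -0.05 0; 1 0 0 -0.05 0; 1 0 0 -0.05 0; 1 0 0 -0.05 0; 1 0 0 -0.05 0; 1 0 0 -0.05 0"

```text
t: 10.48
ee_pos: [0.4401, -0.0347, 0.0435]
tool_rot: [1.0, -0.0, -0.0, 0.0]
contact_force: [0.7, -0.6, -0.1]
gripper_width: -0.0
finger_force: 0.0
```

```bash
python3 m.py pics/s6.png| head -2
```

```text
10.4833 [ 0.4401 -0.0347  0.0435] [ 0.7 -0.6 -0.1]
[[355, 199], [289, 223], [324, 277], [396, 245]] 4686.0
```

View pics/s6.png

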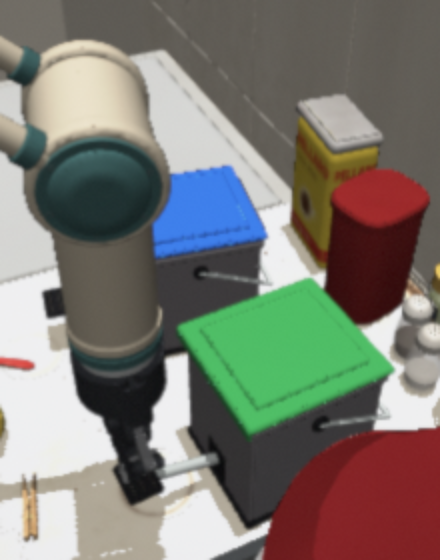

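The picture shows the green lid shut, with its front corners at (289,223) and (324,277) in full-frame pixels, and the blue lid shut. Contact force is zero. I'll back straight up, clear of the pad.

>>> carry_out:
  steps: "1 0 0 -0.2 0; 1 0 0 -0.4 0; 1 0 0 -0.6 0; 1 0 0 -0.8 0; 1 0 0 -0.8 0; 1 0 0 -0.4 0; 1 0 0 0 0; 1 0 0 0 0"

```text
t: 11.2
ee_pos: [0.4406, -0.0346, 0.124]
tool_rot: [1.0, -0.0, 0.001, 0.0]
contact_force: [0.9, -1.0, -0.5]
gripper_width: 0.0
finger_force: 0.0
```

```bash
python3 m.py | head -2; python3 -c "
from plant import arm;print(arm.finish_job())"
```

```text
11.2 [ 0.4406 -0.0346  0.124 ] [ 0.9 -1.  -0.5]
[[355, 199], [289, 223], [324, 277], [396, 245]] 4689.0
the job is handed in; nothing more can be done
None
```

I pressed the green caddy's pedal until the lid stood open at about 1.1 rad, held it there about 2.7 s, then eased it shut over about 1.5–2 s; the blue lid stayed shut, the arm ended clear of everything, and the job is handed in at 11.2 s (no verdict returned).

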